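# Move a basket of blanks from the drip hook to the sprung shaker hook

## Robot

A 6-joint arm with a two-finger parallel gripper is mounted at the origin on the work surface. World frame = base frame: x ahead of the robot, y to its left, z up, the work surface at z = 0. Lengths are in mm, angles in rad, forces in N, time in s.
With the tool pointing down it reaches from about 350 to 775 mm from the base axis. Payload 7.3 kg.
Tool frame: the origin (TCP) lies on the centre line of the jaws, within the pads' length; the fingertips stand 22 mm ahead of it and the grasp point (between the pads) lies 3 mm ahead of it; z points along the fingers, y is the direction in which the jaws open and shut (so a half turn about z gives the same grasp; the last joint's range is limited). The gripper opens to 92 mm and grips with 3 to 60 N. Pads are 19 mm wide; open, the fingers measure 130 mm over their backs; the gripper's body (75 mm by 190 mm) begins 47 mm behind the grasp point.
Start: joints at [1.052, 0.342, 1.524, -0, 1.275, -0.146], TCP at [191.204, 488.962, 248.741] pointing down, gripper open.
Joint ranges: [-2.53, 2.53], [-0.77, 2.02], [0.04, 2.7], [-1, 4.14], [0.28, 2.66], [-3.11, 3.11]. Speed limits (rad/s): [2.57, 2.57, 3.14, 3.14, 3.14, 3.14].

## Interface

Orientations are given as [roll, pitch, yaw] about the fixed x, y, z axes, in that order (R = Rz(yaw) Ry(pitch) Rx(roll)).
In Python, from plant import bot gives the robot as it stands.
- The arm moves only by the tool play_rows, never from a script. Its argument "moves" is one flat list of numbers, 5 for each row, row after row: the closure in counts, from 0 (fully open) to 255 (shut), then the shift along the tool's x, y, z in mm, then the turn about the tool's z in degrees. A call has 1 to 8 rows; each row is the pose to reach, as a shift and turn from the pose commanded when the call began, along the tool's axes at that moment; what a row does not reach only later rows make up. A row lasts 1/12 s, in which the tool goes at most 41.7 mm and 7.16 degrees, less where a joint would pass 70% of its speed; a pose out of reach is approached as far as the arm can. A call with a gripper value outside its range is refused whole. The fingers move at their own pace and stop on an object; the grip force is fixed at half the most. Time passes only in rows, so rows that repeat a pose let the fingers close. It gives the time, the measured TCP pose, the force and the opening at its end, in the units of the state.
- bot.get_obs(): the state, without advancing time (a new reading comes with each control period).
- bot.capture(name): name is "scene" or "side" or "wrist"; returns a dict with "color" (480x640x3 uint8, red, green, blue), "fx", "fy", "cx", "cy" (pixels), "world_to_cam" (4x4, takes a point from world to camera coordinates); the wrist camera has in their place "T_tool_cam" (4x4, takes a point from camera to tool coordinates, whose origin is the TCP and whose axes are the flange's). Camera axes: x right, y down, z forward; pixel columns grow to the right and rows downward; lengths in mm; the calibration is good to about 2 mm. The wrist camera is an equidistant fisheye: a pixel r from the principal point sees the ray r / f radians off the axis. A picture is of the moment at which its call begins: read the wrist's pose just before it. There is no depth.
- bot.close_job(): hands the job in, once; it reports no verdict.
The state is a dict: "time": time; "joint_positions": joint angles; "dq": joint speeds; "tau": joint torques, N m; "tool_pos": TCP position; "tcp_rot": TCP orientation; "contact_force": force on the tool from outside, world axes, zero at the start; "moment": the same for the moment, N m; "grip_width": finger opening in mm.
Only numpy, scipy, OpenCV 4.12 (cv2) and the standard library are available. Lean on these libraries where they do the work, as an engineer would, in place of code of your own. Each camera call takes 0.05 s, during which the arm holds its last target.

## Task

Take the steel basket with its two brass blanks by the red grip, off the drip stand's hook, and hang it on the shaker's sprung brass arm without setting it down anywhere: keep it level, set its bar on the arm's straight part behind the overhanging lip, then slide it gently outward under the lip, by feel, until the bar drops into the crook at the end of the arm. Keep hold of it until it is down in the crook, do not push or press hard on either hook, then let go so that it hangs level and still with both blanks inside, and leave the other things alone.

Things in the scene. Friction and masses are not known exactly. Their poses are not given: they have to be found in the camera images.
- basket_grip (a point): Centre of the basket's red grip, an upright block 16 x 16 x 30 mm tall, on the basket's top strap. The basket (0.2 to 0.38 kg) is a steel tray 76 x 76 x 32 mm with side straps at its y = +-35 mm rising to the top strap. Axes: z up, y along its hanging bar, x along the hook arm through it. Its underside is 139 mm below this point.
- basket_bar (a point): Centre of the basket's hanging bar: round, 6 mm thick, along the basket's y between the side straps, 49 mm straight below the grip's centre. Above it 30 mm of open window up to the top strap; below it 58 mm of open window down to the tray's rim, through which the hook passes.
- basket_floor (a point): Centre of the underside of the basket's tray, 90 mm below the bar's centre. Same axes as the basket.
- blank1_center (a point): Centre of a loose brass blank, a disc 22 mm across and 6 mm thick, lying in the tray.
- blank2_center (a point): Centre of the other loose brass blank, same size, lying in the tray.
- drip_seat (a point): Point on the top face of the drip stand's hook arm (8 mm wide), 180 mm above the table. The arm runs along x of this frame: its post is 100 mm towards +x, its upturned tip 25 to 30 mm towards -x, 12 mm higher than the arm's top. The basket's bar lies across the arm within 15 mm of this point. To unhook: lift over the tip, then move out along -x.
- drip_stand: Drip stand, fixed: grey base plate 130 x 110 mm, steel post at the origin (on the table, under the post's axis), hook arm towards its own -x. Post and clamp reach 192 mm up.
- beam_top (a point): Point on the shaker's brass arm, top face, on the post's axis; 180 mm above the table unloaded. The arm (10 x 10 mm) runs from here along -x of this frame, z up. Arm and clamp are sprung: pressed down they yield from about 1 N, then 0.8 N per mm, to a stop at 14 mm (this point moves along). The bar's centre is at +3 mm on the straight, at -3 mm when down in the crook. Load it under 12 N.
- beam_landing (a point): Point on the arm's straight flat top, 80 mm out (-x) from beam_top, clear of the lip at any reach: set the bar down here, coming in over the lip from the arm's outer end, then slide it out lightly pressed. At the crook's step the press force drops, then the sloping wall pushes back; lower it there. The arm's axis is x. Same axes and movement as beam_top.
- shaker: Shaker, fixed; blue base 150 x 130 x 50 mm; origin on table under its post (195 mm tall). Its arm is telescopic: reach r is 0 to 60 mm, not measured. Arm profile, mm out from post (-x), heights from its top face: flat to 105+r; sharp step down to crook floor at -6, to 114+r; wall sloping up 62 deg to +10 at 122+r; from there a lip (+10 to +14) reaches back to 100+r. Tip 125+r.
- canister: aluminium screw-top canister, 72 mm across, 86 mm tall; origin at the middle of its underside. Bystander, not to be disturbed.
- jar: green glass jar, 64 mm across, 95 mm tall; origin at the middle of its underside. Bystander, not to be disturbed.
- anvil: small steel bench anvil with a round horn, about 120 x 55 mm, 52 mm tall; origin at the middle of its underside. Bystander, not to be disturbed.
- tweezers: brass tweezers lying flat, 135 mm long, 8 mm tall; origin at the middle of its underside. Bystander, not to be disturbed.
- dish: shallow white ceramic dish, 90 mm across, 22 mm tall; origin at the middle of its underside. Bystander, not to be disturbed.
- mandrel: steel tapered ring mandrel on a round foot, 60 mm across, 152 mm tall; origin at the middle of its underside. Bystander, not to be disturbed.
- compound_bar: green polishing-compound bar, 90 x 40 x 30 mm; origin at the middle of its underside. Bystander, not to be disturbed.
Mind the look-alikes: they are no part of the job. Leave any pink look-alike of the drip_stand alone.

How it is judged (in metres and radians):
On the way, in this order (a step that is already met when the one before it is completed fails the run):
1. the basket, held by the gripper, is off the drip hook (distance between basket_bar and drip_seat above 0.06 m and contact force between basket and drip_stand below 0.1 N and contact force between the fingers and basket above 0.3 N), for 0.1 s.
2. still held, its bar is down in the crook of the shaker's arm (z of basket_bar in the frame of beam_top between -0.008 and -0.0005 m and x of basket_bar in the frame of beam_top between -0.19 and -0.1 m and y of basket_bar in the frame of beam_top between -0.02 and 0.02 m and contact force between the fingers and basket above 0.3 N), for 0.1 s.
At the end, for the whole second after the job is handed in: The bar lies in the crook (centre 0.5 to 8 mm below the arm's top face, 100 to 190 mm out from the post, within 20 mm sideways); the basket is released, within 0.12 rad of level, still (0.03 m/s, 0.3 rad/s); both blanks lie in the tray (within 55 mm of its centre) (z of basket_bar in the frame of beam_top between -0.008 and -0.0005 m and x of basket_bar in the frame of beam_top between -0.19 and -0.1 m and y of basket_bar in the frame of beam_top between -0.02 and 0.02 m and angle between basket_grip's own z axis and vertical below 0.12 rad and linear speed of basket below 0.03 m/s and angular speed of basket below 0.3 rad/s and distance between each of blank1_center, blank2_center and basket_floor below 0.055 m); the robot touches nothing.
It fails at once if the basket tips more than 0.26 rad from level (angle between basket_grip's own z axis and vertical above 0.26 rad).
It fails at once if the basket is set down: within 50 mm of the table, or touching the anvil (height (world z) of basket_floor below 0.05 m or contact force between basket and anvil above 0.2 N).
It fails at once if the basket loads the shaker with more than 12 N or the drip stand with more than 20 N (contact force between basket and shaker above 12 N or contact force between basket and drip_stand above 20 N).
It fails at once if a blank leaves the basket (not (distance between blank1_center and basket_floor below 0.055 m) or not (distance between blank2_center and basket_floor below 0.055 m)).
It fails at once if a bystander is moved more than 20 mm (distance of any of canister, jar, anvil, tweezers, dish, mandrel, compound_bar from where it was at the start of the episode above 0.02 m).
It also fails if it takes over 67 s, if anything falls off the work surface, if the arm or the gripper's body presses on something with over 40 N, if the wrist force passes 120 N, or if a joint passes its speed limit or range.

## Working session

There is one attempt and no reset: what is moved stays moved. The work goes in short steps, Python scripts to look and compute and a tool call to move; the robot and the scene stay as the last step left them, time stands still between calls to the robot, and variables do not carry over. Pictures are saved under pics/ and viewed, and the job is handed in when it is done.

Besides the shell and the picture viewer there is one more tool, called after "Emit:" as name(argument=value, ...), one argument or row to a line, values as JSON. play_rows: Moves the arm, as the interface text tells. Its arguments: {"type":"object","properties":{"moves":{"type":"array","items":{"type":"number"}}},"required":["moves"]}

```bash
ls; mkdir -p pics
python3 - <<'E'
from plant import bot
import cv2,pickle
print(bot.get_obs())
for n in ["scene","side","wrist"]:
    c=bot.capture(n); cv2.imwrite(f"pics/{n}0.png",c["color"][:,:,::-1]); pickle.dump(c,open(f"{n}0.pkl","wb"))
    print(n,{k:v for k,v in c.items() if k!="color"})
E
```

```text
pics
{'time': 0.0, 'joint_positions': array([ 1.05199864e+00,  3.42729813e-01,  1.52500599e+00, -1.51629629e-05,
        1.27538010e+00, -1.46000111e-01]), 'dq': array([-0.00247931, -0.00084941,  0.00068471, -0.00115979,  0.00041115,
        0.00050638]), 'tau': array([ 4.14915803e-04, -4.31251752e+01, -2.44209212e+01,  7.19240773e-02,
        5.60950523e-02, -1.06978807e-04]), 'tool_pos': array([191.01763075, 488.6258208 , 248.04509962]), 'tcp_rot': array([-3.14008350e+00, -2.07259940e-04,  2.76879934e+00]), 'contact_force': array([0.06014282, 0.38950429, 0.45846994]), 'moment': array([-0.0050896 ,  0.00011951,  0.03372935]), 'grip_width': 91.77008691683324}
scene {'fx': 593.9032765664393, 'fy': 593.9032765664393, 'cx': 330.4404665089993, 'cy': 241.3266672418208, 'world_to_cam': array([[-4.53866073e-01,  8.91069706e-01, -6.04846121e-04,
         2.88916229e+02],
       [ 5.99129616e-01,  3.04663892e-01, -7.40421242e-01,
        -2.14700948e+02],
       [-6.59582664e-01, -3.36414463e-01, -6.72142855e-01,
         1.96192761e+03],
       [ 0.00000000e+00,  0.00000000e+00,  0.00000000e
[... 264 characters left out ...]
2, -5.19156937e-01, -8.53500745e-01,
         1.44792006e+02],
       [ 9.68643065e-02,  8.48074697e-01, -5.20947804e-01,
         1.37572274e+03],
       [ 0.00000000e+00,  0.00000000e+00,  0.00000000e+00,
         1.00000000e+00]])}
wrist {'fx': 371.64829954431775, 'fy': 371.64829954431775, 'cx': 315.3837402247452, 'cy': 237.89056826928052, 'T_tool_cam': array([[-7.23997860e-04, -9.63137840e-01, -2.69007391e-01,
         7.22454276e+01],
       [ 9.99999694e-01, -7.77054521e-04,  9.07520603e-05,
        -2.29269671e-01],
       [-2.96440153e-04, -2.69007243e-01,  9.63138108e-01,
        -1.35444591e+02],
       [ 0.00000000e+00,  0.00000000e+00,  0.00000000e+00,
         1.00000000e+00]])}
```

View pics/scene0.png

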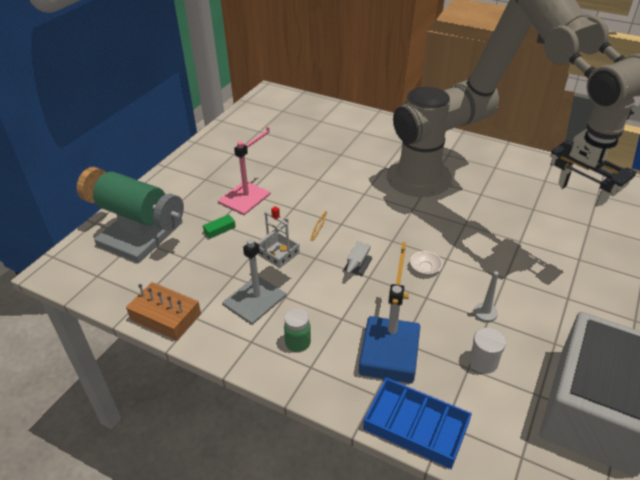

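View pics/side0.png

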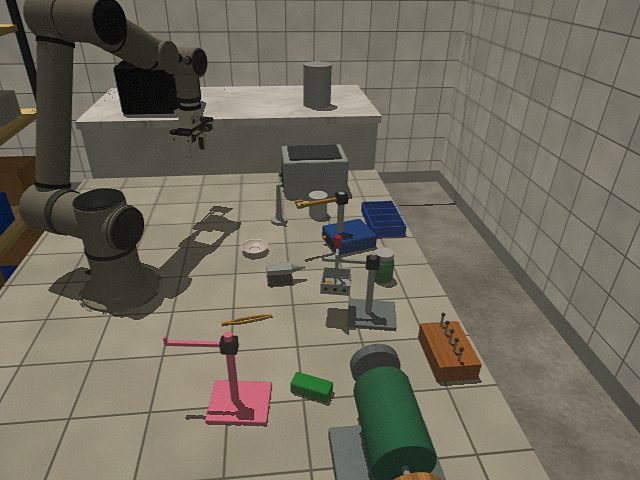

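View pics/wrist0.png

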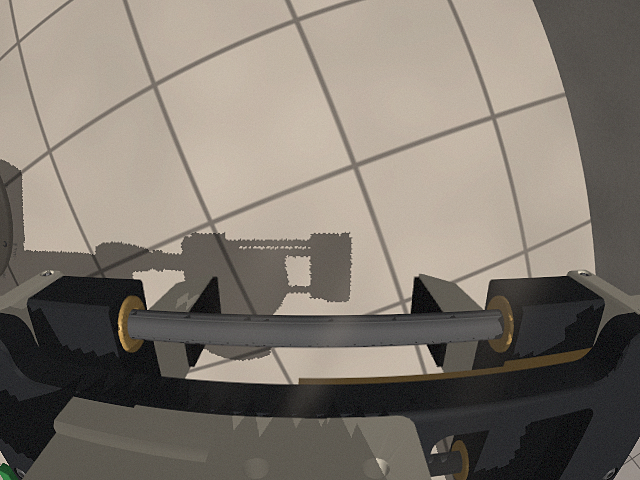

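The red grip is at scene (276,212) and side (338,240). There are two hook stands: grey at scene (255,280) / side (372,290), carrying the basket, and pink at scene (243,180) / side (235,380), which is empty. The grey one is the drip stand, since the basket hangs on it; the pink one is the look-alike. The shaker has the blue base at scene (390,345) with its brass arm going to (403,245). I'll confirm these in an enlarged crop.

Run:
```python
import cv2,numpy as np
a=cv2.imread("pics/scene0.png");b=cv2.imread("pics/side0.png")
c1=cv2.resize(a[190:330,220:320],None,fx=4,fy=4,interpolation=cv2.INTER_CUBIC)
c2=cv2.resize(b[220:340,300:400],None,fx=4,fy=4,interpolation=cv2.INTER_CUBIC)
cv2.imwrite("pics/crop1.png",np.hstack([c1,cv2.copyMakeBorder(c2,0,80,0,0,0)]))
c1=cv2.resize(a[235:385,350:450],None,fx=4,fy=4,interpolation=cv2.INTER_CUBIC)
c2=cv2.resize(b[180:260,285:385],None,fx=4,fy=4,interpolation=cv2.INTER_CUBIC)
cv2.imwrite("pics/crop2.png",np.hstack([c1,cv2.copyMakeBorder(c2,0,280,0,0,0)]))
```

```text
(no output)
```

View pics/crop1.png

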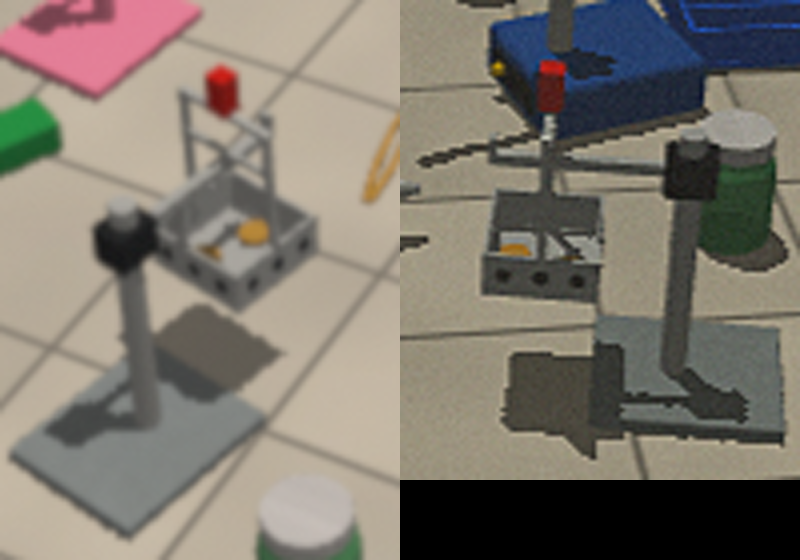

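View pics/crop2.png

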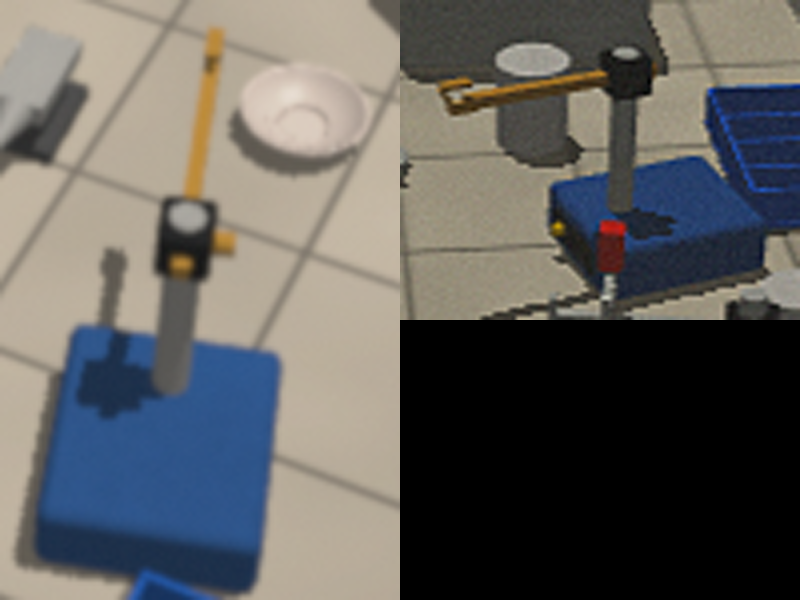

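```bash
cat > h.py <<'E'
import numpy as np,pickle,cv2
C={n:pickle.load(open(f"{n}0.pkl","rb")) for n in("scene","side")}
def ray(n,p):
    c=C[n];M=c["world_to_cam"];R=M[:3,:3];t=M[:3,3]
    d=np.array([(p[0]-c["cx"])/c["fx"],(p[1]-c["cy"])/c["fy"],1.]);d/=np.linalg.norm(d)
    return -R.T@t,R.T@d
def plane(n,p,z):
    o,d=ray(n,p);return o+d*(z-o[2])/d[2]
def tri(p,q):
    o1,d1=ray("scene",p);o2,d2=ray("side",q)
    s=np.linalg.lstsq(np.c_[d1,-d2],o2-o1,rcond=None)[0]
    a=o1+s[0]*d1;b=o2+s[1]*d2
    return (a+b)/2,np.linalg.norm(a-b)
def proj(n,X):
    c=C[n];x=c["world_to_cam"]@np.r_[X,1];return np.array([c["fx"]*x[0]/x[2]+c["cx"],c["fy"]*x[1]/x[2]+c["cy"]])
E
python3 - <<'E'
from h import *
np.set_printoptions(precision=1,suppress=True)
def cen(n,lo,hi,box):
    im=cv2.cvtColor(C[n]["color"],cv2.COLOR_RGB2HSV);x0,y0,x1,y1=box
    m=cv2.inRange(im,lo,hi);k=np.zeros_like(m);k[y0:y1,x0:x1]=m[y0:y1,x0:x1]
    ys,xs=np.nonzero(k);return k,xs,ys
def red(n,box):
    im=C[n]["color"].astype(int);m=(im[...,0]>100)&(im[...,1]<60)&(im[...,2]<60);ys,xs=np.nonzero(m)
    k=(xs>box[0])&(xs<box[2])&(ys>box[1])&(ys<box[3]);return xs[k],ys[k]
for n,b in(("scene",(260,200,290,225)),("side",(325,225,350,255))):
    x,y=red(n,b);print(n,len(x),x.mean(),y.mean(),x.min(),x.max(),y.min(),y.max())
a=red("scene",(260,200,290,225));b=red("side",(325,225,350,255))
print("grip",tri((a[0].mean(),a[1].mean()),(b[0].mean(),b[1].mean())))
dp=tri((250.5,243.2),(373,255.8));print("drip post top",dp, plane("scene",(250.5,243.2),192),plane("side",(373,255.8),192))
print("drip tip side z192",plane("side",(323.2,254.5),192))
print("shaker post",tri((397,288.7),(341.75,193)),plane("scene",(397,288.7),195),plane("side",(341.75,193),195))
print("beam tip",tri((404,242.5),(295.5,200.7)),plane("scene",(404,242.5),194),plane("side",(295.5,200.7),194))
# bases
for nm,p,n,z in (("dish","",0,0),):pass
for nm,p,z in (("canister",(489,343),86),("jar",(297,318),95),("anvil",(362,250),52),("mandrel",(495,274),152),("dish",(426,261),22),("tweez",(318,225),4),("comp",(219,224),30)):print(nm,plane("scene",p,z))
for nm,p,z in (("canister",(318,196),86),("jar",(384,253),95),("mandrel",(279,186),152),("dish",(255,246),22)):print(nm,"side",plane("side",p,z))
E
```

```text
scene 67 275.0 212.56716417910448 272 278 207 218
side 21 337.6190476190476 236.57142857142858 335 340 235 238
grip (array([ 613.7, -160.8,  238.4]), np.float64(6.637773735411731))
drip post top (array([ 699.7, -184.5,  193.8]), np.float64(0.9987458370270165)) [ 697.6 -185.6  192. ] [ 700.7 -182.4  192. ]
drip tip side z192 [ 575.  -165.3  192. ]
shaker post (array([678.5, 186.9, 192.4]), np.float64(2.3337903307137347)) [679.4 187.9 195. ] [678.2 179.8 195. ]
beam tip (array([527.1, 144. , 191.9]), np.float64(0.25792966138126666)) [529.2 144.7 194. ] [526.9 139.6 194. ]
canister [642.4 405.7  86. ]
jar [781.6 -13.7  95. ]
anvil [459.    6.3  52. ]
mandrel [490.3 365.1 152. ]
dish [389.8 169.2  22. ]
tweez [ 371.7 -176.6    4. ]
comp [ 525.6 -422.3   30. ]
canister side [627.5 384.4  86. ]
jar side [775.8 -27.1  95. ]
mandrel side [483.8 340.8 152. ]
dish side [393.4 160.8  22. ]
```

Run:
```python
from h import *
np.set_printoptions(precision=1,suppress=True)
g=tri((275.2,212.8),(337.9,241.3));print(g,plane("scene",(275.2,212.8),232),plane("side",(337.9,241.3),232))
p=g[0][:2]; 
from plant import bot
o=bot.get_obs();yaw=o["tcp_rot"][2];d=np.r_[p,330]-o["tool_pos"]
ex=np.array([np.cos(yaw),np.sin(yaw),0]);ey=np.array([np.sin(yaw),-np.cos(yaw),0]);print(d@ex,d@ey,-d[2],np.degrees(yaw))
```

```text
(array([ 610.9, -165.8,  230.4]), np.float64(1.0394461436813187)) [ 611.9 -164.6  232. ] [ 610.7 -169.   232. ]
-629.3254961480735 -456.6249179552141 -81.79813281938706 158.64248927026364
```

Emit:
play_rows(
  moves=[0,-50,-36,-80,7,0,-100,-72,-80,14,0,-629,-456,-82,78,0,-629,-456,-82,78,0,-629,-456,-82,78,0,-629,-456,-82,78,0,-629,-456,-82,78,0,-629,-456,-82,78],
)

```text
time: 0.82
tool_pos: [360.7, 224.0, 310.7]
tcp_rot: [3.141, -0.0, 1.769]
contact_force: [0.7, 0.9, -0.7]
grip_width: 91.7
```

```bash
cat >> h.py <<'E'
def go(p,yawdeg):
    from plant import bot
    o=bot.get_obs();yaw=o["tcp_rot"][2];d=np.array(p,float)-o["tool_pos"]
    ex=np.array([np.cos(yaw),np.sin(yaw),0]);ey=np.array([np.sin(yaw),-np.cos(yaw),0])
    print("t",round(o["time"],2),"tcp",o["tool_pos"].round(1),"rpy",np.degrees(o["tcp_rot"]).round(2),"F",o["contact_force"].round(2),"w",round(o["grip_width"],1))
    print("shift",np.round([d@ex,d@ey,-d[2]],1),"turn",round((np.degrees(yaw)-yawdeg+180)%360-180,2))
E
python3 -c "
from h import *;go((611,-167,330),81)"
```

```text
t 0.82 tcp [360.7 224.  310.7] rpy [ 1.7999e+02 -1.0000e-02  1.0133e+02] F [ 0.67  0.89 -0.65] w 91.7
shift [-432.6  168.6  -19.3] turn 20.33
```

Emit:
play_rows(
  moves=[0,-420,163,-18,20,0,-420,163,-18,20,0,-420,163,-18,20,0,-420,163,-18,20,0,-420,163,-18,20,0,-420,163,-18,20,0,-420,163,-18,20,0,-420,163,-18,20],
)

```text
time: 1.48
tool_pos: [541.7, -55.9, 323.8]
tcp_rot: [-3.141, -0.0, 1.425]
contact_force: [-0.2, 0.5, 0.0]
grip_width: 91.7
```

```bash
python3 -c "
from h import *;go((611,-167,330),81)"
```

```text
t 1.48 tcp [541.7 -55.9 323.8] rpy [-1.7998e+02 -1.0000e-02  8.1650e+01] F [-0.24  0.47  0.02] w 91.7
shift [-99.9  84.7  -6.2] turn 0.65
```

Emit:
play_rows(
  moves=[0,-88,75,-5,0,0,-88,75,-5,0,0,-88,75,-5,0,0,-88,75,-5,0,0,-88,75,-5,0,0,-88,75,-5,0],
)

```text
time: 1.98
tool_pos: [602.2, -151.5, 328.2]
tcp_rot: [-3.14, -0.001, 1.425]
contact_force: [0.7, 0.1, -0.6]
grip_width: 92.0
```

```bash
cat >> h.py <<'E'
def wshot(name):
    from plant import bot
    from scipy.spatial.transform import Rotation as Ro
    o=bot.get_obs();c=bot.capture("wrist")
    T=np.eye(4);T[:3,:3]=Ro.from_euler("xyz",o["tcp_rot"]).as_matrix();T[:3,3]=o["tool_pos"]
    c["T"]=T@c["T_tool_cam"];pickle.dump(c,open(f"{name}.pkl","wb"));cv2.imwrite(f"pics/{name}.png",c["color"][:,:,::-1])
def wray(name,p):
    c=pickle.load(open(f"{name}.pkl","rb"));v=np.array([(p[0]-c["cx"])/c["fx"],(p[1]-c["cy"])/c["fy"]]);r=np.linalg.norm(v)
    d=np.r_[v/r*np.sin(r),np.cos(r)] if r>0 else np.array([0,0,1.])
    return c["T"][:3,3],c["T"][:3,:3]@d
def wplane(name,p,z):
    o,d=wray(name,p);return o+d*(z-o[2])/d[2]
def wproj(name,X):
    c=pickle.load(open(f"{name}.pkl","rb"));x=np.linalg.inv(c["T"])@np.r_[X,1];s=np.hypot(x[0],x[1]);th=np.arctan2(s,x[2])
    return np.array([c["cx"]+c["fx"]*th*x[0]/s,c["cy"]+c["fy"]*th*x[1]/s])
E
python3 -c "
from h import *;go((611,-167,330),81);wshot('w1')"
```

```text
t 1.98 tcp [ 602.2 -151.5  328.2] rpy [-1.7992e+02 -5.0000e-02  8.1660e+01] F [ 0.67  0.09 -0.55] w 92.0
shift [-14.1  10.9  -1.8] turn 0.66
```

View pics/w1.png

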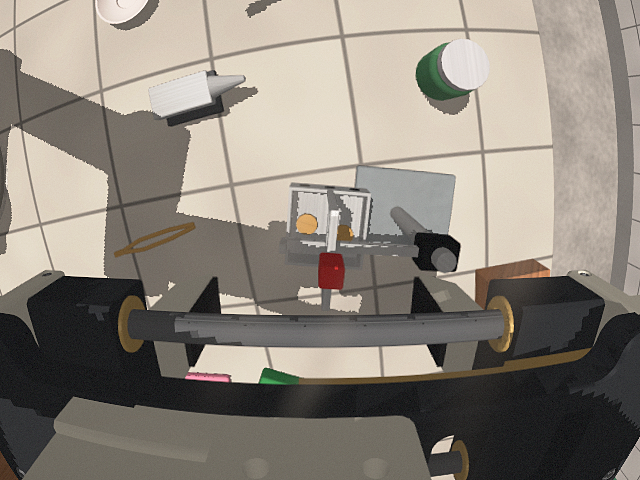

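Run:
```python
import cv2
b=cv2.imread("pics/w1.png")
cv2.imwrite("pics/w1c.png",cv2.resize(b[175:320,270:470],None,fx=4,fy=4,interpolation=cv2.INTER_CUBIC))
```

```text
(no output)
```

View pics/w1c.png

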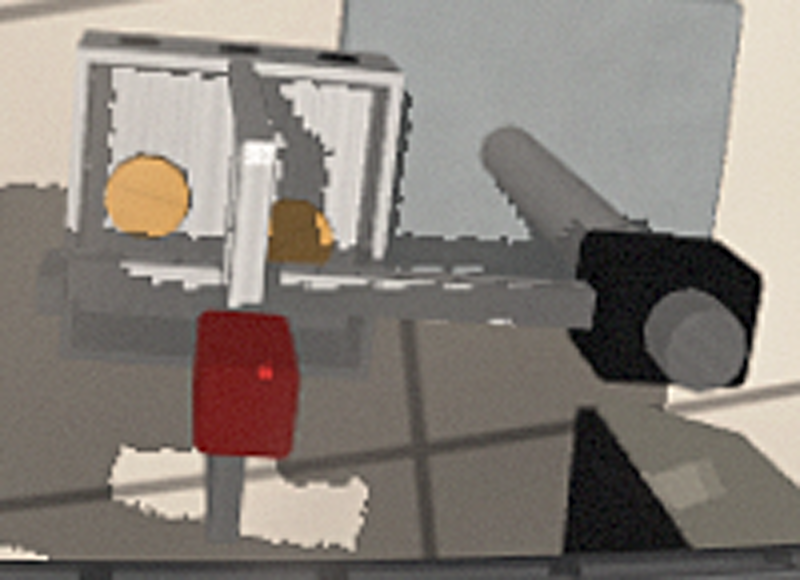

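Run:
```python
from h import *
np.set_printoptions(precision=1,suppress=True)
f=lambda x,y:(270+x/4,175+y/4)
P=[wplane('w1',f(*p),247) for p in((197,372),(299,378),(293,457),(195,451))]
print(np.array(P),np.mean(P,0))
for a,b in((0,1),(3,2)):
    d=P[b]-P[a];print(np.linalg.norm(d),np.degrees(np.arctan2(d[1],d[0])))
post=wplane('w1',f(705,348),192);print("post",post)
tip=wplane('w1',f(42,272),192);print("tip",tip, wplane('w1',f(42,272),180))
d=post-tip;print(np.linalg.norm(d),np.degrees(np.arctan2(d[1],d[0])))
# arm lower edge: points
a=wplane('w1',f(320,318),180);b=wplane('w1',f(590,325),180);d=b-a;print(np.degrees(np.arctan2(d[1],d[0])))
# strap/bar direction: top strap from near to far
a=wplane('w1',f(223,540),232-15);b=wplane('w1',f(258,150),217);d=b-a;print(a,b,np.degrees(np.arctan2(d[1],d[0])))
```

```text
[[ 603.4 -159.4  247. ]
 [ 619.  -162.8  247. ]
 [ 616.4 -175.9  247. ]
 [ 601.2 -172.6  247. ]] [ 610.  -167.7  247. ]
15.920663434993685 -12.103108450259462
15.598405159052918 -12.420062414382425
post [ 703.2 -190.4  192. ]
tip [ 574.6 -155.1  192. ] [ 572.9 -158.4  180. ]
133.37140391342447 -15.333556262655875
-10.242659756299595
[ 602.1 -203.9  217. ] [ 618.  -132.3  217. ] 77.46647757949296
```

```bash
python3 -c "
from h import *;go((610,-167.5,238),77.7)"
```

```text
t 2.03 tcp [ 602.2 -151.   328.8] rpy [-1.7996e+02 -3.0000e-02  8.1710e+01] F [-0.03  0.49 -0.76] w 91.8
shift [-15.2  10.1  90.8] turn 4.01
```

Emit:
play_rows(
  moves=[0,-15.5,10,0,4,0,-15.5,10,10,4,0,-15.5,10,30,4,0,-15.5,10,50,4,0,-15.5,10,60,4,0,-15.5,10,60,4,0,-15.5,10,60,4],
)

```text
time: 2.62
tool_pos: [610.0, -167.7, 269.0]
tcp_rot: [-3.141, -0.0, 1.357]
contact_force: [0.2, 1.0, 0.7]
grip_width: 91.8
```

```bash
python3 -c "
from h import *;go((610,-167.5,238),77.7);wshot('w2')"
```

```text
t 2.62 tcp [ 610.  -167.7  269. ] rpy [-1.7997e+02 -2.0000e-02  7.7750e+01] F [0.2  1.04 0.65] w 91.8
shift [ 0.2 -0.  31. ] turn 0.05
```

View pics/w2.png

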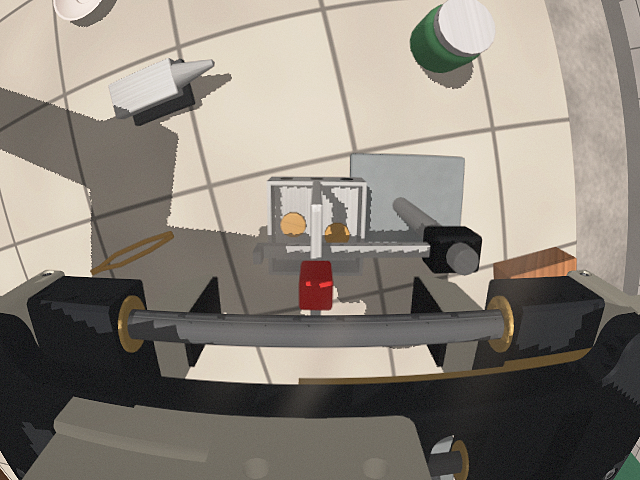

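The grip sits at column 316, midway between the jaws, and its faces are square to them. Now descending and closing.

Emit:
play_rows(
  moves=[0,0,0,16,0,0,0,0,31,0,0,0,0,31,0,140,0,0,31,0,255,0,0,31,0,255,0,0,31,0,255,0,0,31,0,255,0,0,31,0],
)

```text
time: 3.33
tool_pos: [610.4, -168.7, 238.7]
tcp_rot: [3.14, 0.0, 1.356]
contact_force: [0.7, 0.3, 0.2]
grip_width: 63.3
```

Emit:
play_rows(
  moves=[255,0,0,0,0,255,0,0,0,0,255,0,0,0,0,255,0,0,0,0],
)

```text
time: 3.67
tool_pos: [610.2, -168.6, 237.9]
tcp_rot: [-3.142, -0.0, 1.356]
contact_force: [-0.1, 0.4, 0.4]
grip_width: 36.6
```

```bash
python3 -c "
from h import *;go((610,-167.5,238),77.7);wshot('w3')"
```

```text
t 3.67 tcp [ 610.2 -168.6  237.9] rpy [-1.800e+02 -1.000e-02  7.767e+01] F [-0.14  0.38  0.38] w 36.6
shift [ 1.  -0.4 -0.1] turn -0.03
```

View pics/w3.png

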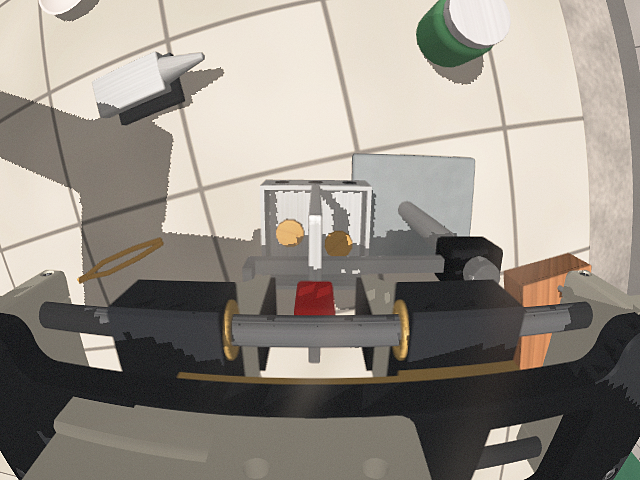

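Jaws are straddling the grip evenly and still closing.

Emit:
play_rows(
  moves=[255,0,0,0,0,255,0,0,0,0,255,0,0,0,0,255,0,0,0,0,255,0,0,0,0,255,0,0,0,0,255,0,0,0,0],
)

```text
time: 4.3
tool_pos: [610.1, -168.6, 237.9]
tcp_rot: [-3.141, -0.0, 1.356]
contact_force: [-0.4, 0.4, 0.1]
grip_width: 15.8
```

```bash
python3 -c "
from h import *;go((610,-167.5,238),77.7)"
```

```text
t 4.3 tcp [ 610.1 -168.6  237.9] rpy [-179.98   -0.     77.67] F [-0.41  0.38  0.11] w 15.8
shift [ 1.  -0.3 -0.1] turn -0.03
```

Emit:
play_rows(
  moves=[255,0,0,-2,0,255,0,0,-5,0,255,0,0,-10,0,255,0,0,-16,0,255,0,0,-22,0,255,0,0,-26,0,255,0,0,-26,0,255,0,0,-26,0],
)

```text
time: 4.97
tool_pos: [610.3, -168.6, 264.3]
tcp_rot: [3.141, 0.0, 1.356]
contact_force: [-1.0, 0.4, -2.9]
grip_width: 16.2
```

```bash
python3 -c "
from h import *;go((610,-167.5,238),77.7);wshot('w4')
from plant import bot
c=bot.capture('side');b=c['color'][:,:,::-1];cv2.imwrite('pics/s4.png',cv2.resize(b[210:345,290:410],None,fx=4,fy=4,interpolation=cv2.INTER_CUBIC))"
```

```text
t 4.97 tcp [ 610.3 -168.6  264.3] rpy [179.96   0.    77.67] F [-0.97  0.39 -2.93] w 16.2
shift [ 1.  -0.5 26.3] turn -0.03
```

View pics/s4.png

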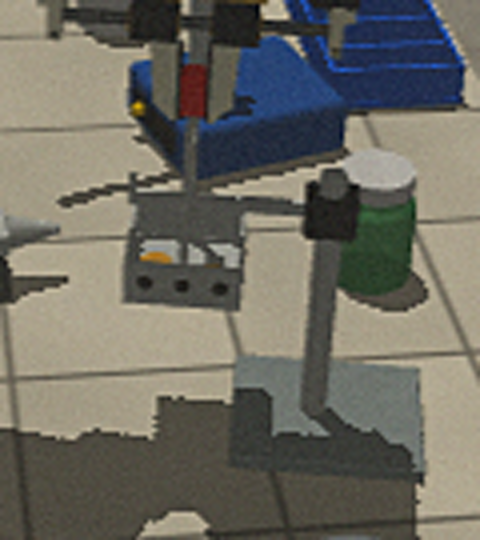

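View pics/w4.png

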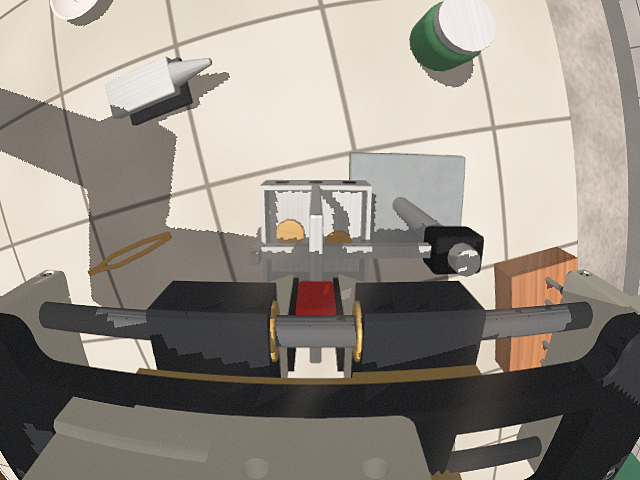

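Emit:
play_rows(
  moves=[255,0,-4,0,0,255,0,-12,0,0,255,0,-24,0,0,255,0,-40,0,0,255,0,-58,0,0,255,0,-76,0,0,255,0,-92,0,0,255,0,-104,0,0],
)

```text
time: 5.73
tool_pos: [506.9, -145.9, 263.7]
tcp_rot: [-3.141, -0.0, 1.356]
contact_force: [1.0, -1.2, -2.5]
grip_width: 15.8
```

Emit:
play_rows(
  moves=[255,0,-5,0,0,255,0,-7,0,0,255,0,-7,0,0,255,0,-7,0,0],
)

```text
time: 6.07
tool_pos: [502.3, -145.1, 263.9]
tcp_rot: [3.141, -0.0, 1.356]
contact_force: [0.8, 0.0, -3.2]
grip_width: 15.9
```

```bash
python3 -c "
from h import *;go((610,-167.5,238),77.7);wshot('w5')"
```

```text
t 6.07 tcp [ 502.3 -145.1  263.9] rpy [179.96  -0.    77.67] F [ 0.83  0.01 -3.16] w 15.9
shift [  1.1 110.   25.9] turn -0.03
```

View pics/w5.png

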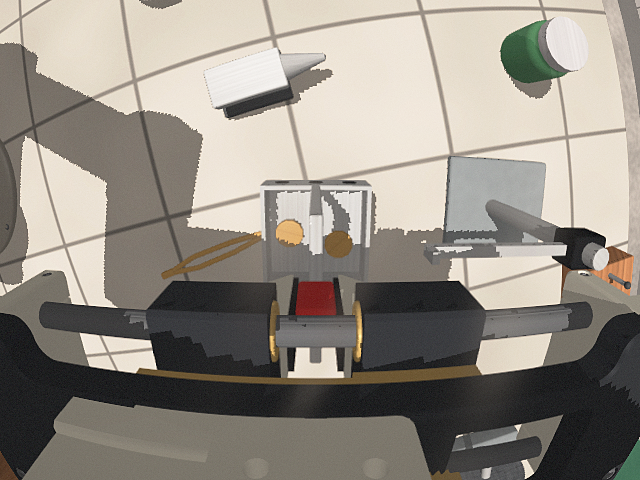

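```bash
python3 -c "
from h import *;go((450,123,268),105.5)"
```

```text
t 6.12 tcp [ 502.3 -145.1  263.8] rpy [ 1.7998e+02 -1.0000e-02  7.7670e+01] F [-0.7   0.21 -2.9 ] w 15.9
shift [ 250.7 -108.4   -4.2] turn -27.83
```

Emit:
play_rows(
  moves=[255,5,-2,0,0,255,14,-6,-1,-1,255,28,-12,-2,-3,255,46,-20,-3,-5,255,66,-28,-4,-7,255,88,-38,-4,-10,255,110,-48,-4,-12,255,132,-58,-4,-15],
)

```text
time: 6.78
tool_pos: [472.7, -1.7, 267.9]
tcp_rot: [3.142, -0.0, 1.62]
contact_force: [0.1, -0.1, -2.8]
grip_width: 15.6
```

```bash
python3 -c "
from h import *;go((450,123,268),105.5)"
```

```text
t 6.78 tcp [472.7  -1.7 267.9] rpy [ 1.800e+02 -3.000e-02  9.283e+01] F [ 0.07 -0.12 -2.79] w 15.6
shift [ 1.257e+02 -1.660e+01 -1.000e-01] turn -12.67
```

Emit:
play_rows(
  moves=[255,20,-2.5,0,-2,255,40,-5,0,-4,255,60,-8,0,-6,255,80,-11,0,-8,255,98,-13,0,-10,255,112,-15,0,-11.5,255,121,-16,0,-12.7,255,125,-16.6,0,-12.7],
)

```text
time: 7.45
tool_pos: [450.4, 122.1, 268.0]
tcp_rot: [3.142, -0.0, 1.842]
contact_force: [-0.6, 0.2, -2.0]
grip_width: 15.8
```

Emit:
play_rows(
  moves=[255,0,0,0,0,255,0,0,0,0,255,0,0,0,0],
)

```text
time: 7.7
tool_pos: [451.0, 120.0, 267.9]
tcp_rot: [-3.142, 0.0, 1.838]
contact_force: [-0.0, -0.3, -2.4]
grip_width: 16.1
```

```bash
python3 -c "
from h import *;go((450,123,268),105.5);wshot('w6')
from plant import bot
for n in ('side','scene'):
  c=bot.capture(n);cv2.imwrite(f'pics/{n}6.png',c['color'][:,:,::-1])
b=cv2.imread('pics/w6.png')
"
```

```text
t 7.7 tcp [451.  120.  267.9] rpy [-1.8000e+02  1.0000e-02  1.0532e+02] F [-0.01 -0.31 -2.42] w 16.1
shift [ 3.2 -0.2 -0.1] turn -0.18
```

View pics/w6.png

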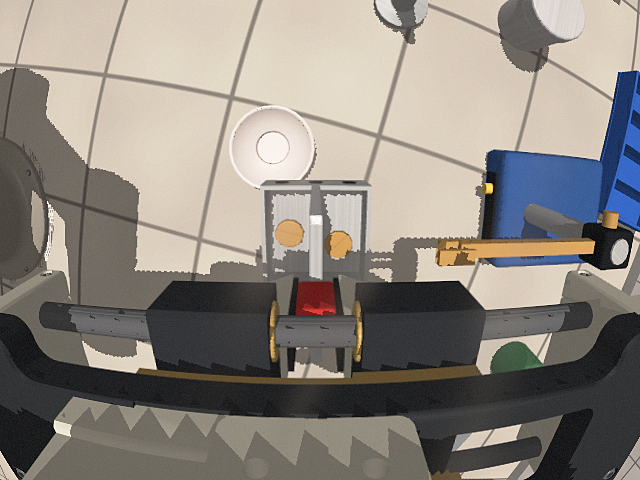

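View pics/scene6.png

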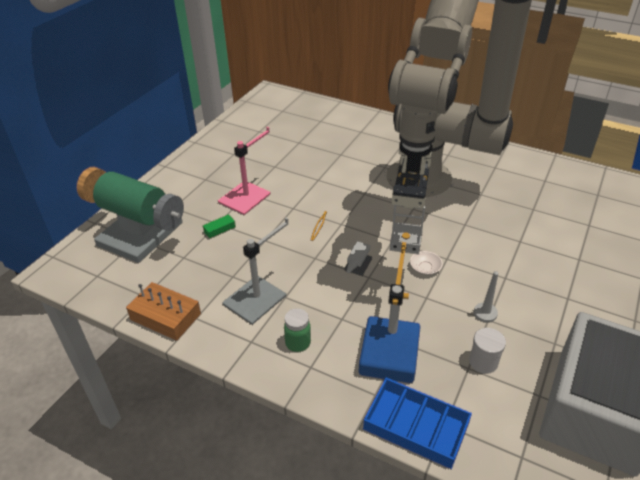

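View pics/side6.png

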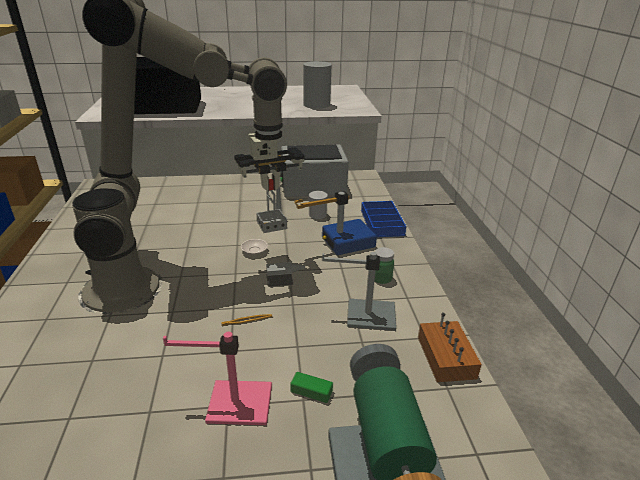

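Basket is held level off the shaker's tip. In the wrist view the tip is at about (438,252) and the post at (618,249). Enlarging to measure them.

Run:
```python
import cv2
b=cv2.imread("pics/w6.png")
cv2.imwrite("pics/w6c.png",cv2.resize(b[200:290,420:640],None,fx=3.6,fy=3.6,interpolation=cv2.INTER_CUBIC))
```

```text
(no output)
```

View pics/w6c.png

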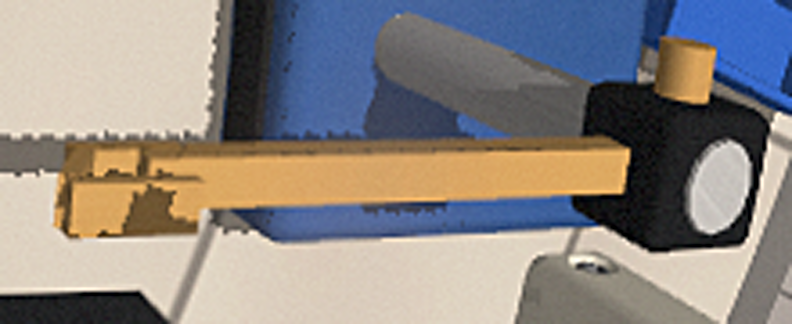

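Run:
```python
from h import *
np.set_printoptions(precision=1,suppress=True)
f=lambda x,y:(420+x/3.6,200+y/3.6)
w=lambda x,y,z:wplane('w6',f(x,y),z)
L=[w(72,182,194),w(202,180,194),w(195,236,194),w(70,237,194)];print("lip",np.array(L))
A=[w(205,157,180),w(628,148,180),w(205,207,180),w(628,192,180)];print("arm",np.array(A))
for a,b in((A[0],A[1]),(A[2],A[3])):d=b-a;print(np.degrees(np.arctan2(d[1],d[0])))
post=w(720,187,195);print("post",post)
tip=(L[0]+L[3])/2; mid=(A[0]+A[2])/2;m2=(A[1]+A[3])/2
for nm,q in(("tip",tip),("mid",mid),("m2",m2)):
    d=post-q;print(nm,q,np.hypot(d[0],d[1]),np.degrees(np.arctan2(d[1],d[0])))
d=m2-tip;print(np.degrees(np.arctan2(d[1],d[0])))
d=m2-mid;print(np.degrees(np.arctan2(d[1],d[0])))
```

```text
lip [[523.3 145.5 194. ]
 [547.2 152.2 194. ]
 [550.  142.2 194. ]
 [526.6 136.1 194. ]]
arm [[553.8 154.  180. ]
 [658.6 184.1 180. ]
 [557.7 144.9 180. ]
 [663.8 175.1 180. ]]
15.988561365963063
15.873324196780727
post [677.1 184.5 195. ]
tip [525.  140.8 194. ] 158.3275977961349 16.01782091503276
mid [555.8 149.5 180. ] 126.33196203074397 16.085990710150767
m2 [661.2 179.6 180. ] 16.68359449039839 17.10741155214505
15.889493737379976
15.930588353101607
```

Emit:
play_rows(
  moves=[255,0,3,0,-0.6,255,0,10,0,-0.6,255,0,22,0,-0.6,255,0,37,0,-0.6,255,0,54,0,-0.6,255,0,72,0,-0.6,255,0,90,0,-0.6,255,0,104,0,-0.6],
)

```text
time: 8.52
tool_pos: [553.0, 148.4, 267.5]
tcp_rot: [3.141, -0.0, 1.849]
contact_force: [-0.0, -0.8, -2.7]
grip_width: 15.6
```

Emit:
play_rows(
  moves=[255,0,13,0,0,255,0,22,0,0,255,0,26,0,0,255,0,26,0,0,255,0,26,0,0],
)

```text
time: 8.93
tool_pos: [576.1, 155.2, 267.5]
tcp_rot: [-3.141, -0.0, 1.85]
contact_force: [-0.6, -0.3, -3.2]
grip_width: 16.1
```

```bash
cat >> h.py <<'E'
POST=np.array([677.1,184.5]);U=np.array([np.cos(np.radians(16)),np.sin(np.radians(16))])
def st():
    from plant import bot
    F=[];o=bot.get_obs();q=o["tool_pos"];d=q[:2]-POST;F=o["contact_force"]
    print("t",round(o["time"],2),"s",round(-d@U,1),"lat",round(d@np.array([-U[1],U[0]]),1),"z",round(q[2],1),"yaw",round(np.degrees(o["tcp_rot"][2]),2),"Falong",round(F[:2]@U,2),"Fz",round(F[2],2),"M",o["moment"].round(3),"w",round(o["grip_width"],1))
E
python3 -c "
from h import *;st();wshot('w7')
from plant import bot
for n in ('side','scene'):
  c=bot.capture(n);b=c['color'][:,:,::-1];b=b[160:260,260:400] if n=='side' else b[200:330,340:460];cv2.imwrite(f'pics/{n}7.png',cv2.resize(b,None,fx=4,fy=4,interpolation=cv2.INTER_CUBIC))
"
```

```text
t 8.93 s 105.2 lat -0.3 z 267.5 yaw 105.97 Falong -0.63 Fz -3.17 M [-0.089  0.067  0.01 ] w 16.1
```

View pics/w7.png

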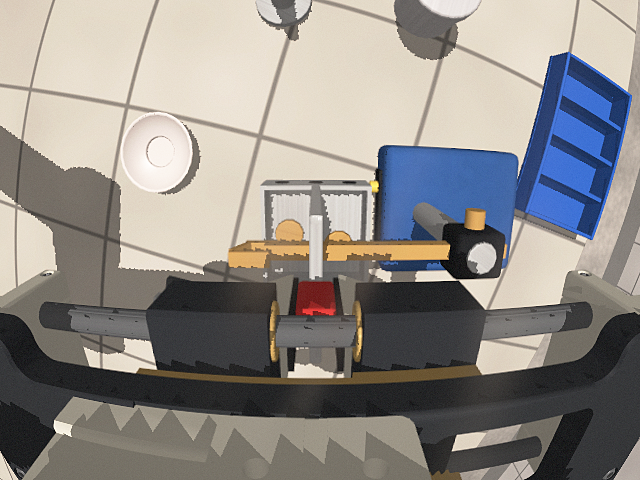

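View pics/side7.png

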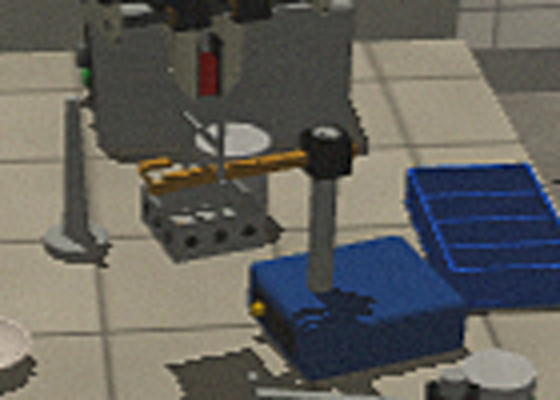

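View pics/scene7.png

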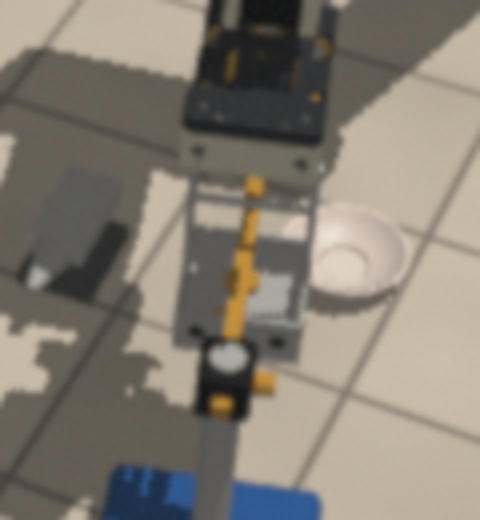

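Arm threads the window cleanly: in the wrist view the tip is at (230,255) and the strap at (316,240), between the lip and the clamp. Lowering, then feeling for contact.

Emit:
play_rows(
  moves=[255,0,0,3,0,255,0,0,9,0,255,0,0,15,0,255,0,0,20,0,255,0,0,24,0,255,0,0,25,0,255,0,0,25,0],
)

```text
time: 9.67
tool_pos: [576.0, 155.2, 242.3]
tcp_rot: [-3.141, -0.0, 1.849]
contact_force: [1.3, 0.2, -2.9]
grip_width: 15.5
```

Emit:
play_rows(
  moves=[255,0,0,1,0,255,0,0,2,0,255,0,0,2,0,255,0,0,2,0],
)

```text
time: 10.0
tool_pos: [576.2, 155.3, 241.0]
tcp_rot: [3.141, -0.0, 1.849]
contact_force: [0.1, 0.4, -2.2]
grip_width: 15.5
```

Emit:
play_rows(
  moves=[255,0,0,1,0,255,0,0,1.5,0,255,0,0,1.5,0,255,0,0,1.5,0],
)

```text
time: 10.33
tool_pos: [576.1, 155.3, 239.4]
tcp_rot: [3.142, -0.0, 1.85]
contact_force: [0.3, -0.7, -2.5]
grip_width: 16.2
```

```bash
python3 -c "
from h import *;st()"
```

```text
t 10.33 s 105.1 lat -0.3 z 239.4 yaw 105.97 Falong 0.09 Fz -2.54 M [-0.089  0.022  0.015] w 16.2
```

Emit:
play_rows(
  moves=[255,0,0,1,0,255,0,0,1,0,255,0,0,1,0],
)

```text
time: 10.58
tool_pos: [576.1, 155.3, 238.4]
tcp_rot: [-3.142, -0.0, 1.85]
contact_force: [-0.7, -0.4, -2.8]
grip_width: 15.8
```

Emit:
play_rows(
  moves=[255,0,0,1,0,255,0,0,1,0,255,0,0,1,0],
)

```text
time: 10.83
tool_pos: [576.2, 155.3, 237.6]
tcp_rot: [3.141, 0.0, 1.849]
contact_force: [0.0, -0.0, -1.6]
grip_width: 15.7
```

Emit:
play_rows(
  moves=[255,0,0,1,0,255,0,0,1,0,255,0,0,1,0],
)

```text
time: 11.08
tool_pos: [576.2, 155.3, 236.6]
tcp_rot: [3.141, 0.0, 1.849]
contact_force: [0.2, -0.2, 0.4]
grip_width: 15.8
```

Emit:
play_rows(
  moves=[255,0,0,0,0],
)

```text
time: 11.17
tool_pos: [576.2, 155.3, 236.6]
tcp_rot: [3.141, -0.0, 1.85]
contact_force: [-0.2, 0.0, -1.5]
grip_width: 15.7
```

Emit:
play_rows(
  moves=[255,0,0,0,0],
)

```text
time: 11.25
tool_pos: [576.2, 155.3, 236.5]
tcp_rot: [3.141, 0.0, 1.85]
contact_force: [0.1, -0.1, -0.4]
grip_width: 15.7
```

Emit:
play_rows(
  moves=[255,0,0,0,0],
)

```text
time: 11.33
tool_pos: [576.2, 155.3, 236.5]
tcp_rot: [3.141, -0.0, 1.849]
contact_force: [0.4, -0.2, -0.7]
grip_width: 15.6
```

Emit:
play_rows(
  moves=[255,0,-2,0,0,255,0,-5,0,0,255,0,-9,0,0,255,0,-13,0,0,255,0,-16,0,0,255,0,-18,0,0,255,0,-18,0,0,255,0,-18,0,0],
)

```text
time: 12.0
tool_pos: [558.2, 150.2, 236.3]
tcp_rot: [-3.14, -0.0, 1.849]
contact_force: [-1.7, -1.2, -0.5]
grip_width: 15.4
```

Emit:
play_rows(
  moves=[255,0,0,0,0],
)

```text
time: 12.08
tool_pos: [558.3, 150.2, 236.2]
tcp_rot: [-3.14, -0.0, 1.85]
contact_force: [-1.4, -0.0, -0.4]
grip_width: 15.6
```

```bash
python3 -c "
from h import *;st();wshot('w8')
b=cv2.imread('pics/w8.png')
cv2.imwrite('pics/w8c.png',cv2.resize(b[170:290,230:430],None,fx=4,fy=4,interpolation=cv2.INTER_CUBIC))"
```

```text
t 12.08 s 123.6 lat -0.2 z 236.2 yaw 105.97 Falong -1.36 Fz -0.35 M [-0.146  0.311 -0.008] w 15.6
```

View pics/w8c.png

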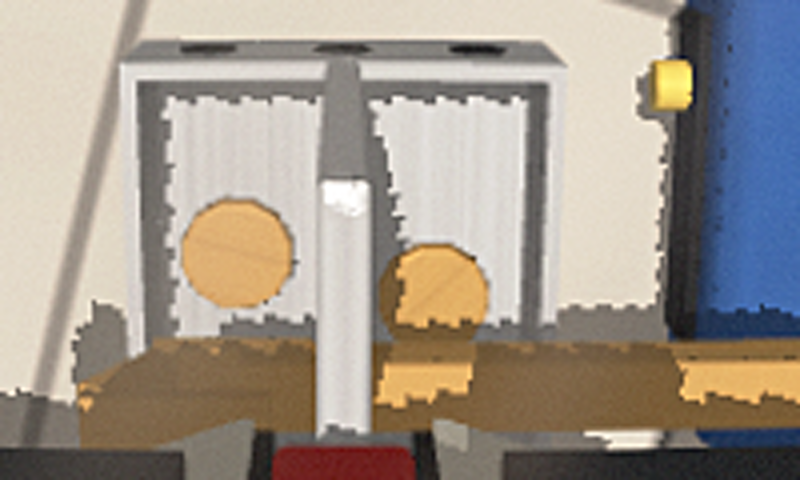

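Emit:
play_rows(
  moves=[255,0,-1,0,0,255,0,-3,0,0,255,0,-5,0,0,255,0,-6,0,0,255,0,-7,0,0],
)

```text
time: 12.55
tool_pos: [552.1, 148.4, 236.5]
tcp_rot: [3.141, -0.0, 1.85]
contact_force: [1.6, -0.5, -1.5]
grip_width: 16.1
```

Emit:
play_rows(
  moves=[255,0,-0.5,0,0,255,0,-1,0,0,255,0,-1.5,0,0,255,0,-2,0,0],
)

```text
time: 12.88
tool_pos: [550.2, 147.8, 236.4]
tcp_rot: [3.141, -0.0, 1.849]
contact_force: [2.1, 0.5, -0.3]
grip_width: 15.9
```

Emit:
play_rows(
  moves=[255,0,-0.5,0,0,255,0,-1,0,0,255,0,-1.5,0,0,255,0,-2,0,0],
)

```text
time: 13.22
tool_pos: [548.2, 147.3, 236.4]
tcp_rot: [3.141, -0.0, 1.849]
contact_force: [1.6, -0.0, 0.2]
grip_width: 15.6
```

```bash
python3 -c "
from h import *;st()"
```

```text
t 13.22 s 134.1 lat -0.3 z 236.4 yaw 105.97 Falong 1.5 Fz 0.16 M [ 0.013 -0.3    0.035] w 15.6
```

Emit:
play_rows(
  moves=[255,0,-0.5,0,0,255,0,-1,0,0,255,0,-1.5,0,0,255,0,-1.5,0,0],
)

```text
time: 13.55
tool_pos: [546.7, 146.8, 236.4]
tcp_rot: [-3.141, -0.0, 1.849]
contact_force: [1.6, -0.2, -1.9]
grip_width: 15.8
```

Emit:
play_rows(
  moves=[255,0,-0.5,0,0,255,0,-1,0,0,255,0,-1.5,0,0,255,0,-1.5,0,0],
)

```text
time: 13.88
tool_pos: [545.3, 146.5, 236.4]
tcp_rot: [-3.141, -0.0, 1.85]
contact_force: [0.2, 0.9, -1.1]
grip_width: 15.9
```

Emit:
play_rows(
  moves=[255,0,-0.5,0,0,255,0,-1,0,0,255,0,-1,0,0],
)

```text
time: 14.13
tool_pos: [544.3, 146.2, 236.4]
tcp_rot: [-3.141, -0.0, 1.849]
contact_force: [0.5, 0.8, -0.2]
grip_width: 15.9
```

Emit:
play_rows(
  moves=[255,0,-0.5,0,0,255,0,-1,0,0,255,0,-1,0,0],
)

```text
time: 14.38
tool_pos: [543.1, 145.8, 236.3]
tcp_rot: [-3.141, -0.0, 1.85]
contact_force: [0.4, -0.2, -1.7]
grip_width: 15.7
```

```bash
python3 -c "
from h import *;st()"
```

```text
t 14.38 s 139.5 lat -0.2 z 236.3 yaw 105.97 Falong 0.36 Fz -1.66 M [-0.138  0.002  0.016] w 15.7
```

Emit:
play_rows(
  moves=[255,0,0,0,0],
)

```text
time: 14.47
tool_pos: [543.2, 145.9, 236.3]
tcp_rot: [-3.141, -0.0, 1.849]
contact_force: [-1.0, -0.0, -0.8]
grip_width: 16.0
```

Emit:
play_rows(
  moves=[255,0,-0.5,0,0,255,0,-1,0,0,255,0,-1,0,0],
)

```text
time: 14.72
tool_pos: [542.2, 145.6, 236.2]
tcp_rot: [-3.141, -0.0, 1.85]
contact_force: [-0.8, 0.2, -1.8]
grip_width: 15.7
```

Emit:
play_rows(
  moves=[255,0,0,0,0],
)

```text
time: 14.8
tool_pos: [542.2, 145.6, 236.2]
tcp_rot: [-3.141, -0.0, 1.85]
contact_force: [-0.3, -0.6, -2.0]
grip_width: 15.5
```

```bash
python3 -c "
from h import *;st()"
```

```text
t 14.8 s 140.4 lat -0.2 z 236.2 yaw 105.97 Falong -0.48 Fz -1.98 M [-0.165  0.174  0.018] w 15.5
```

Emit:
play_rows(
  moves=[255,0,-0.5,0,0,255,0,-1,0,0,255,0,-1,0,0],
)

```text
time: 15.05
tool_pos: [541.4, 145.4, 236.2]
tcp_rot: [-3.141, -0.0, 1.849]
contact_force: [0.7, -0.3, -3.3]
grip_width: 15.6
```

Emit:
play_rows(
  moves=[255,0,0,0,0],
)

```text
time: 15.13
tool_pos: [541.5, 145.4, 236.3]
tcp_rot: [-3.142, -0.0, 1.849]
contact_force: [0.5, 0.3, -2.5]
grip_width: 15.8
```

Emit:
play_rows(
  moves=[255,0,0,0,0],
)

```text
time: 15.22
tool_pos: [541.6, 145.4, 236.3]
tcp_rot: [3.142, -0.0, 1.85]
contact_force: [0.4, -0.1, -3.5]
grip_width: 15.9
```

Press force gone (Fz back to the full weight of about −3 N), so the bar is over the step at s≈141 mm. Going 3 mm further so it clears the step edge, then lowering.

Emit:
play_rows(
  moves=[255,0,-0.5,0,0,255,0,-1,0,0,255,0,-1.5,0,0,255,0,-2,0,0,255,0,-2.5,0,0,255,0,-3,0,0,255,0,-3,0,0],
)

```text
time: 15.8
tool_pos: [538.5, 144.5, 236.5]
tcp_rot: [3.142, -0.0, 1.85]
contact_force: [-0.2, 0.4, -2.8]
grip_width: 15.7
```

Emit:
play_rows(
  moves=[255,0,0,1,0,255,0,0,2,0,255,0,0,2,0],
)

```text
time: 16.05
tool_pos: [538.6, 144.5, 234.2]
tcp_rot: [-3.141, -0.0, 1.849]
contact_force: [-0.6, -0.1, -3.1]
grip_width: 16.2
```

```bash
python3 -c "
from h import *;st()"
```

```text
t 16.05 s 144.2 lat -0.3 z 234.2 yaw 105.97 Falong -0.57 Fz -3.09 M [-0.116  0.041 -0.005] w 16.2
```

Emit:
play_rows(
  moves=[255,0,0,1,0,255,0,0,1,0,255,0,0,1,0],
)

```text
time: 16.3
tool_pos: [538.6, 144.5, 233.3]
tcp_rot: [-3.141, -0.0, 1.849]
contact_force: [0.6, 0.5, -2.5]
grip_width: 16.1
```

Emit:
play_rows(
  moves=[255,0,0,1,0,255,0,0,1,0,255,0,0,1,0],
)

```text
time: 16.55
tool_pos: [538.6, 144.5, 232.4]
tcp_rot: [-3.142, -0.0, 1.849]
contact_force: [0.5, 0.6, -2.9]
grip_width: 15.9
```

Emit:
play_rows(
  moves=[255,0,0,1,0,255,0,0,1,0,255,0,0,1,0],
)

```text
time: 16.8
tool_pos: [538.8, 144.6, 231.6]
tcp_rot: [3.141, -0.0, 1.849]
contact_force: [-0.1, 0.0, -1.5]
grip_width: 15.7
```

```bash
python3 -c "
from h import *;st()"
```

```text
t 16.8 s 144.0 lat -0.3 z 231.6 yaw 105.97 Falong -0.05 Fz -1.49 M [-0.028  0.017 -0.021] w 15.7
```

Emit:
play_rows(
  moves=[255,0,0,0.8,0,255,0,0,0.8,0,255,0,0,0.8,0],
)

```text
time: 17.05
tool_pos: [538.8, 144.6, 230.7]
tcp_rot: [3.141, -0.0, 1.849]
contact_force: [0.3, 0.1, -0.4]
grip_width: 15.9
```

Emit:
play_rows(
  moves=[255,0,0,0.8,0,255,0,0,0.8,0,255,0,0,0.8,0],
)

```text
time: 17.3
tool_pos: [538.8, 144.6, 229.9]
tcp_rot: [3.141, -0.0, 1.85]
contact_force: [0.6, -0.1, -1.0]
grip_width: 15.4
```

Emit:
play_rows(
  moves=[255,0,0,0,0],
)

```text
time: 17.38
tool_pos: [538.7, 144.5, 229.9]
tcp_rot: [3.141, -0.0, 1.85]
contact_force: [0.3, -0.8, -0.9]
grip_width: 15.5
```

Emit:
play_rows(
  moves=[255,0,0,0,0],
)

```text
time: 17.47
tool_pos: [538.7, 144.5, 229.9]
tcp_rot: [3.141, -0.0, 1.849]
contact_force: [0.2, -0.1, -0.8]
grip_width: 15.5
```

```bash
python3 -c "
from h import *;st();wshot('w9')
from plant import bot
for n in ('side','scene'):
  c=bot.capture(n);b=c['color'][:,:,::-1];b=b[160:260,240:380] if n=='side' else b[190:320,340:460];cv2.imwrite(f'pics/{n}9.png',cv2.resize(b,None,fx=4,fy=4,interpolation=cv2.INTER_CUBIC))
"
```

```text
t 17.47 s 144.0 lat -0.3 z 229.9 yaw 105.96 Falong 0.17 Fz -0.84 M [-0.019 -0.027  0.022] w 15.5
```

View pics/w9.png

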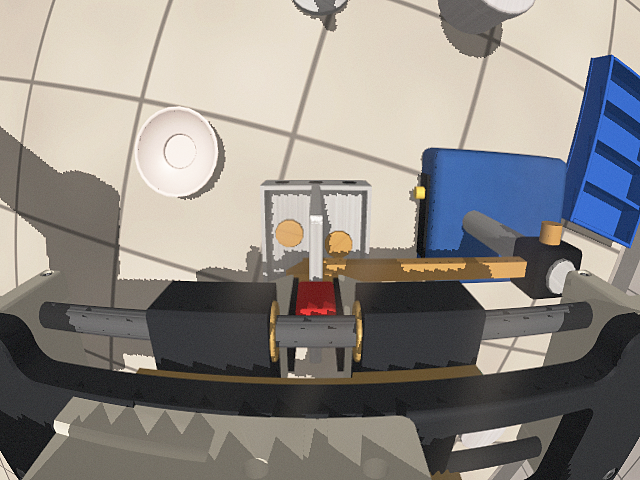

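View pics/side9.png

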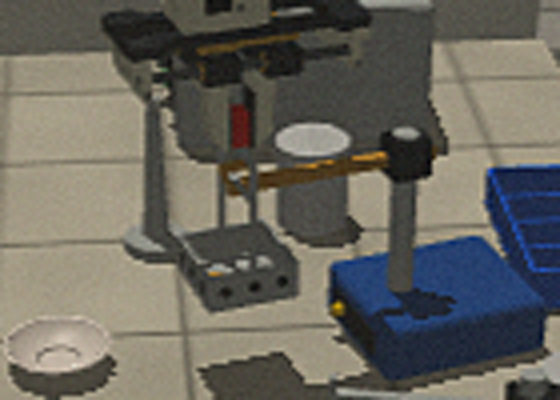

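Emit:
play_rows(
  moves=[255,0,0,0.8,0,255,0,0,0.8,0,255,0,0,0.8,0],
)

```text
time: 17.87
tool_pos: [538.7, 144.6, 229.1]
tcp_rot: [3.141, -0.0, 1.85]
contact_force: [0.6, 0.2, 0.8]
grip_width: 15.5
```

Emit:
play_rows(
  moves=[255,0,0,0,0],
)

```text
time: 17.95
tool_pos: [538.7, 144.5, 229.1]
tcp_rot: [3.141, -0.0, 1.849]
contact_force: [0.9, -0.1, 0.4]
grip_width: 15.9
```

Emit:
play_rows(
  moves=[255,0,0,0,0],
)

```text
time: 18.03
tool_pos: [538.7, 144.6, 229.1]
tcp_rot: [3.141, -0.0, 1.85]
contact_force: [0.4, -0.1, -0.3]
grip_width: 16.1
```

Shaker now carries the whole weight (Fz≈0). Releasing slowly.

Emit:
play_rows(
  moves=[210,0,0,0,0,205,0,0,0,0,200,0,0,0,0,195,0,0,0,0,190,0,0,0,0,185,0,0,0,0,180,0,0,0,0,175,0,0,0,0],
)

```text
time: 18.7
tool_pos: [538.7, 144.5, 229.0]
tcp_rot: [3.142, -0.0, 1.85]
contact_force: [0.4, 0.1, -0.6]
grip_width: 28.0
```

Emit:
play_rows(
  moves=[150,0,0,0,0,120,0,0,0,0,100,0,0,0,0,90,0,0,0,0,90,0,0,0,0,90,0,0,0,0],
)

```text
time: 19.2
tool_pos: [538.7, 144.5, 229.0]
tcp_rot: [3.141, -0.0, 1.849]
contact_force: [-0.5, -1.2, 0.1]
grip_width: 58.5
```

```bash
python3 -c "
from h import *;st();wshot('w10')"
```

```text
t 19.2 s 144.1 lat -0.2 z 229.0 yaw 105.97 Falong -0.8 Fz 0.07 M [-0.139  0.03   0.056] w 58.5
```

View pics/w10.png

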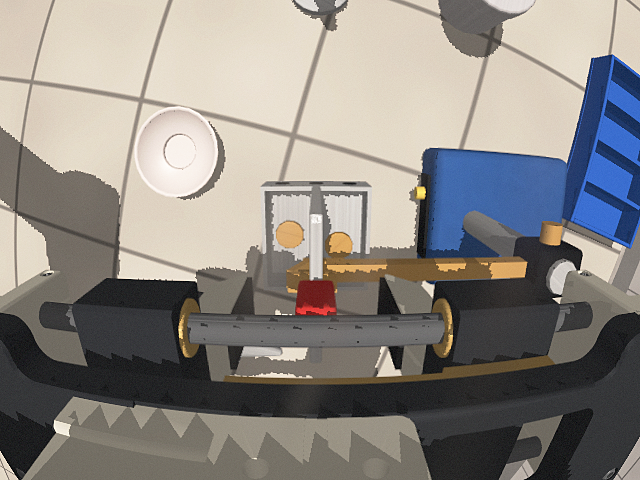

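Basket hangs square and clear of the open jaws, with both blanks inside at (290,234) and (341,243). Raising the gripper straight up.

Emit:
play_rows(
  moves=[90,0,0,-4,0,90,0,0,-12,0,90,0,0,-24,0,90,0,0,-40,0,90,0,0,-60,0,90,0,0,-80,0,90,0,0,-95,0,90,0,0,-100,0],
)

```text
time: 19.92
tool_pos: [539.5, 144.7, 332.5]
tcp_rot: [3.136, 0.001, 1.85]
contact_force: [-0.3, -0.3, 0.7]
grip_width: 59.5
```

Emit:
play_rows(
  moves=[90,0,0,0,0,90,0,0,0,0,90,0,0,0,0,90,0,0,0,0,90,0,0,0,0,90,0,0,0,0,90,0,0,0,0,90,0,0,0,0],
)

```text
time: 20.58
tool_pos: [538.6, 144.5, 328.8]
tcp_rot: [-3.141, -0.0, 1.85]
contact_force: [-0.5, -1.0, -0.5]
grip_width: 59.3
```

```bash
python3 -c "
from h import *;st();wshot('w11')
from plant import bot
for n in ('side','scene'):
  c=bot.capture(n);cv2.imwrite(f'pics/{n}11f.png',c['color'][:,:,::-1]);b=c['color'][:,:,::-1];b=b[160:260,240:380] if n=='side' else b[190:320,340:460];cv2.imwrite(f'pics/{n}11.png',cv2.resize(b,None,fx=4,fy=4,interpolation=cv2.INTER_CUBIC))
"
```

```text
t 20.58 s 144.1 lat -0.3 z 328.8 yaw 105.97 Falong -0.71 Fz -0.49 M [-0.093  0.051 -0.007] w 59.3
```

View pics/w11.png

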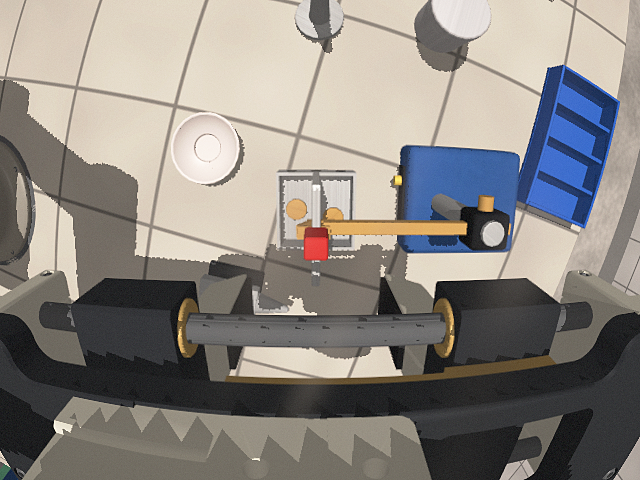

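View pics/side11.png

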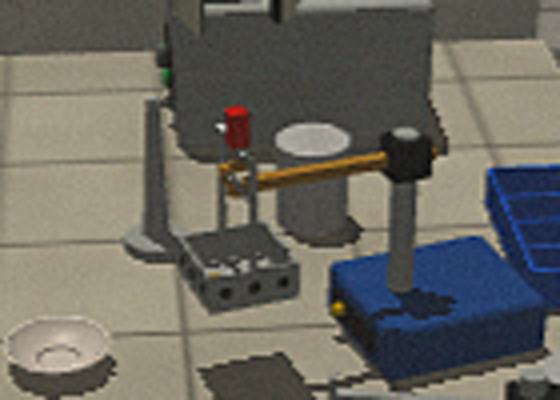

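View pics/scene11f.png

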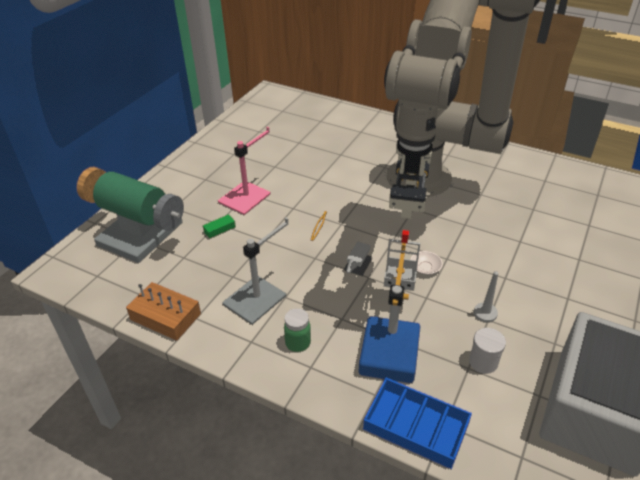

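The basket hangs on its own with both blanks inside, at wrist (296,208) and (333,213). I'll do a last check for stillness and height, then hand in.

Run:
```python
from h import *
wshot('w12')
def red(n):
    im=pickle.load(open(n+'.pkl','rb'))["color"].astype(int);m=(im[...,0]>90)&(im[...,1]<70)&(im[...,2]<70);m[:,:280]=0;m[:,350:]=0;m[280:]=0
    ys,xs=np.nonzero(m);return xs.mean(),ys.mean(),xs.min(),xs.max(),ys.min(),ys.max()
for n in('w11','w12'):print(red(n))
print("expected centre px",wproj('w12',np.r_[POST-144.1*U,223.5]), "if on the straight",wproj('w12',np.r_[POST-144.1*U,229.5]))
g=red('w12');print("grip top-face at z 238.5:",wplane('w12',(316,249),238.5))
from plant import bot
c=bot.capture('side');C['side']=c;im=c['color'].astype(int);m=(im[...,0]>60)&(im[...,1]<35)&(im[...,2]<35);m[:, :290]=0;m[:,310:]=0;m[:180]=0;m[205:]=0;ys,xs=np.nonzero(m);qs=(xs.mean(),ys.mean())
c=bot.capture('scene');C['scene']=c;im=c['color'].astype(int);m=(im[...,0]>100)&(im[...,1]<60)&(im[...,2]<60);m[:,:395]=0;m[:,415:]=0;m[:225]=0;m[250:]=0;ys,xs=np.nonzero(m);ps=(xs.mean(),ys.mean())
print(ps,qs,tri(ps,qs))
```

```text
(np.float64(316.95246800731263), np.float64(242.93418647166362), np.int64(304), np.int64(328), np.int64(228), np.int64(259))
(np.float64(316.90036900369006), np.float64(242.7140221402214), np.int64(304), np.int64(328), np.int64(227), np.int64(259))
expected centre px [315.45396209 244.51215181] if on the straight [315.46253311 247.10418726]
grip top-face at z 238.5: [538.49438698 146.3030252  238.5       ]
(np.float64(404.7432432432432), np.float64(235.98648648648648)) (np.float64(298.8723404255319), np.float64(191.5531914893617)) (array([537.55048174, 146.998322  , 221.84575219]), np.float64(1.439136981092028))
```

```bash
python3 -c "
from plant import bot
print(bot.close_job())"
```

```text
the job is handed in; nothing more can be done
None
```

The basket is hanging in the crook of the shaker's arm, released, with both blanks inside. I handed the job in at about 21 s of the 67 s allowed. No verdict was reported.

**What I did:** I gripped the red grip and lifted the basket 26 mm off the grey drip stand's hook, leaving the pink look-alike alone. I carried it level over the lip and set the bar on the arm's straight part about 105 mm out from the post. I then slid it outward with about 2 N of press until the press force dropped at roughly 140 mm, which puts the reach near 34 mm. I moved 3 mm further, lowered it, let the arm take the full weight, opened the jaws and raised the gripper 100 mm.

**Last checks:**
- **In the crook:** the bar met the crook floor about 6 mm lower than it met the straight. After release, the grip measured at a height of 222 mm by two-view triangulation. I expected about 223.5 mm in the crook and 229.5 mm if it were still on the straight. It sits about 144 mm out from the post and about 2 mm off the arm's axis.
- **Still and level:** between two wrist pictures taken shortly apart the grip moved less than 0.3 px. The basket looks level in the pictures; I did not measure its tilt.
- **Blanks and other things:** both blanks show in the tray, and by eye the other things are where they started.
- **Forces:** the wrist readings stayed within about 4 N, including the basket's weight of about 3 N. They carry roughly 0.5 to 1 N of noise, so the press figure is approximate.

No check failed or disagreed beyond measuring error.

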